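Offer the blue cue extension up to the cue butt

ROBOT

A 6-joint arm with a two-finger parallel gripper is mounted at the origin on the work surface. World frame = base frame: x ahead of the robot, y to its left, z up, the work surface at z = 0. Lengths are in mm, angles in rad, forces in N, time in s.
With the tool pointing down it reaches from about 400 to 825 mm from the base axis. Payload 7 kg.
Tool frame: the origin (TCP) lies at the very end of the fingers, on their centre line; the grasp point (between the pads) lies 19 mm behind it (ctrl.pinch_z is the distance from the TCP to the grasp point, in mm); z points along the fingers, y is the line along which they close (so a half turn about z gives the same grasp; the last joint's range is limited). The gripper opens to 85 mm and grips with 20 to 120 N. Pads are 22 mm wide; open, the fingers measure 114 mm over their backs; the gripper's body (76 mm by 85 mm) begins 54 mm behind the grasp point. The pads swing forward as they close: fully open they stand 13 mm farther back than shut.
Start: joints at [1.56, 0.359, 0.012, 0, -1.224, -0.288], TCP at [198.711, 645.065, 231.302] pointing down, gripper open.
Joint ranges: [-3.07, 3.07], [-1.43, 2.12], [-1.02, 1.25], [-3.03, 1.67], [-3.05, -0], [-3.03, 3.03]. Speed limits (rad/s): [2.39, 2.39, 3.01, 3.14, 3.14, 3.14].

INTERFACE

Orientations are given as a rotation vector (axis times angle).
In Python, from workcell import readout, eyes, ctrl gives the robot as it stands. The module is installed in compiled form; this text tells all that it offers.
- The arm moves only by the shell command python3 -m jog 'ROWS' [OPENING] [FORCE]. ROWS is JSON, one flat list of numbers, 6 for each row, row after row: the shift along the tool's x, y, z in mm, then the turn, a rotation vector about the tool's x, y, z in degrees. A call has 1 to 20 rows; each row shifts and turns the commanded pose from where the row before left it, along the tool's axes as they then stand; what a row does not reach is not made up. A row lasts 1/8 s, in which the tool goes at most 62.5 mm and 10.7 degrees, less where a joint would pass 70% of its speed; a pose out of reach is approached as far as the arm can. A call is refused whole if a number of a shift passes 62.5 or a number of a turn 10.7, either way. A call with a gripper value outside its range is refused whole. OPENING is the finger opening in mm, from 0 to 85.4, set as the call begins (- or left out, the last holds). The fingers move at their own pace and stop on an object; FORCE is the grip in N (left out, the last holds). Time passes only in rows, so rows that do not move let the fingers close. It gives the time, the measured TCP pose, the force, the opening and the grip force at its end, in the units of the state.
- readout.get_state(): the state, without advancing time (a new reading comes with each control period).
- eyes.get_image(name): name is "scene" or "top" or "wrist"; returns the picture (400x640x3 uint8, blue, green, red); there is no depth.
- eyes.camera_params(name): a dict with "camera_matrix" (3x3 intrinsics, pixels), "R" (3x3) and "t" (3): a world point X has camera coordinates R X + t. Camera axes: x right, y down, z forward; pixel columns grow to the right and rows downward; lengths in mm; the calibration is good to about 2 mm. A picture is of the moment at which its call begins: read the wrist's pose just before it. camera_params takes no time and is no camera call; for the wrist camera it gives the pose at the moment of the call.
- ctrl.finish_job(): hands the job in; it is judged then, once.
The state is a dict: "time_s": time; "qpos": joint angles; "joint_vel": joint speeds; "tau": joint torques, N m; "tcp_pos": TCP position; "tcp_rot": TCP orientation; "ft_force": force on the tool from outside, world axes, zero at the start; "moment": the same for the moment, N m; "finger_gap": finger opening in mm; "grasp_force": force on a finger pad.
Only numpy, scipy, OpenCV 4.12 (cv2) and the standard library are available. Lean on these libraries where they do the work, as an engineer would, in place of code of your own. Each camera call takes 0.05 s, during which the arm holds its last target. There are 200 camera calls.

TASK

Draw the blue cue extension out of its leaning socket in the wooden rack, turn it level and hold it up in line with the cue butt that is clamped in the cradle, brass pin facing the brass-ringed end of the butt and the pin's tip about 4 cm short of it, ready to be screwed on. Finish while still holding it there in the gripper, with nothing else carrying or touching it, and do not knock the cue or disturb the other extensions and things on the table.

Things in the scene. Friction and masses are not known exactly. Their poses are not given: they have to be found in the camera images.
- ext_blue: blue cue extension: round rod 29 mm thick, 210 mm long, with a brass pin (10 mm thick, 18 mm long) on one end; 110 to 220 g, balance point 105 mm from the tail. Origin: centre of the tail (black rubber end); +z runs along the rod from tail to pin. It starts tail down in any of the rack's three sockets; the top 90 mm below the pin are clear all round
- blue_pin (a point): tip of the blue extension's brass pin, 228 mm from the tail on the rod's axis
- rack: fixed wooden rack, base 170 x 270 x 12 mm, origin under its middle. Three sockets along its y, 90 mm apart; rods lean to its +x, 50 deg above level, tails at x -48, z 32 mm. Sockets: square, 34 mm wide inside, walls 5 mm, 60 mm deep along the rod; the lower wall goes on as a trough under the rod to 120 mm from the tail. Rods are loose: draw along the rod 60 mm or more
- cue: cue butt, 29 mm thick, 380 mm long, dark with a blue sleeve, brass ring at one end, black at the other, level in a fixed wooden cradle, axis 160 mm above the table. Origin: on the table under the centre of its brass end face; +x points level out of that face (to where the extension is held), z up. Cradle base starts 30 mm behind the face; first post, 180 mm high, 79 mm behind
- cue_socket (a point): centre of the butt's brass end face, 160 mm above the table, axes as cue: the cue's axis is its x axis
- ext_black: black extension of the same size and form in another socket of the rack; to be left there, its pin tip 207 mm above the table. Origin and axes as for the blue one
- ext_ash: light wood extension of the same size and form in another socket of the rack; to be left there, its pin tip 207 mm above the table. Origin and axes as for the blue one
- chalk: cube of blue cue chalk in paper, 22 mm, loose on the cloth; origin under its centre
- triangle: loose dark wooden ball triangle lying flat, sides 290 mm, 45 mm high; origin at its centre on the cloth
- cueball: white ball, 57 mm in diameter, resting on the cloth; origin at its lowest point at the start
- blackball: black ball, 57 mm, inside the triangle; origin at its lowest point at the start
- redball: red ball, 57 mm, inside the triangle; origin at its lowest point at the start
- brush: loose table brush lying bristles down, 200 x 45 x 52 mm; origin under its centre
- tumbler: drinking glass, 76 mm in diameter, 110 mm high; origin under its centre
Mind the look-alikes: they are no part of the job. Several things have the shape of the ext_blue; the one meant has the colours described above.

How it is judged (in metres and radians):
On the way:
1. the blue extension is drawn clear of the rack and carried by the gripper (distance of ext_blue from where it was at the start of the episode above 0.07 m and contact force between ext_blue and rack below 0.3 N and contact force between ext_blue and cue below 0.3 N and contact force between ext_blue and ext_black below 0.3 N and contact force between ext_blue and ext_ash below 0.3 N and contact force between ext_blue and the fingers above 1 N), for 0.2 s.
At the end, for the whole second after the job is handed in: Held still in the fingers, touching no rack, cue or other extension: pin tip 15 to 70 mm from the butt's end face and within 20 mm of the cue's axis sideways and in height; tail on the far side, within 40 mm of that axis sideways and in height; over 100 mm above the table (x of blue_pin in the frame of cue_socket between 0.015 and 0.07 m and y of blue_pin in the frame of cue_socket between -0.02 and 0.02 m and z of blue_pin in the frame of cue_socket between -0.02 and 0.02 m and x of ext_blue in the frame of cue_socket above 0.2 m and y of ext_blue in the frame of cue_socket between -0.04 and 0.04 m and z of ext_blue in the frame of cue_socket between -0.04 and 0.04 m and height (world z) of ext_blue above 0.1 m and contact force between ext_blue and the fingers above 1 N and contact force between ext_blue and rack below 0.3 N and contact force between ext_blue and cue below 0.3 N and contact force between ext_blue and ext_black below 0.3 N and contact force between ext_blue and ext_ash below 0.3 N and linear speed of ext_blue below 0.03 m/s); the arm keeps its last pose, push and grip.
It fails at once if another extension is disturbed (moved more than 30 mm) (distance of any of ext_black, ext_ash from where it was at the start of the episode above 0.03 m).
It fails at once if another thing on the table is disturbed (moved more than 30 mm) (distance of any of chalk, triangle, cueball, blackball, redball, brush, tumbler from where it was at the start of the episode above 0.03 m).
It fails at once if the cue or its cradle is knocked (over 10 N) (contact force between cue and the arm above 10 N or contact force between cue and the fingers above 10 N or contact force between cue and ext_blue above 10 N).
It also fails if it takes over 38 s, if anything falls off the work surface, if the arm or the gripper's body presses on something with over 40 N, if the wrist force passes 120 N, or if a joint passes its speed limit or range.

## Working session

There is one attempt and no reset: what is moved stays moved. The work goes in short steps, Python scripts to look and compute and a shell command to move; the robot and the scene stay as the last step left them, time stands still between calls to the robot, and variables do not carry over. Pictures are saved under pics/ and viewed, at most 10 in all, crops included, and the job is handed in when it is done.

```bash
mkdir -p pics; python3 - <<'E'
from workcell import readout, eyes, ctrl
import cv2,numpy as np
for n in ["scene","top"]:
    im=eyes.get_image(n); cv2.imwrite(f"pics/{n}0.png",im)
    p=eyes.camera_params(n); print(n,np.array(p["camera_matrix"]).round(1).tolist(),np.round(p["R"],4).tolist(),np.round(p["t"],1).tolist())
s=readout.get_state(); print(s)
E
```

```text
scene [[368.9, 0.0, 317.3], [0.0, 368.9, 200.0], [0.0, 0.0, 1.0]] [[-0.7643, 0.6447, 0.0168], [0.4238, 0.5218, -0.7404], [-0.4861, -0.5587, -0.672]] [473.3, -51.2, 1234.2]
top [[401.4, 0.0, 318.7], [0.0, 401.4, 197.6], [0.0, 0.0, 1.0]] [[-0.0127, -0.9996, 0.0237], [-0.9858, 0.0085, -0.168], [0.1677, -0.0255, -0.9855]] [-130.3, 527.0, 1045.5]
{'time_s': 0.1, 'qpos': array([ 1.56013023e+00,  3.59318876e-01,  1.11321200e-02, -3.12810864e-04,
       -1.22412088e+00, -2.88056445e-01]), 'joint_vel': array([ 0.00161445, -0.0022496 ,  0.00530682,  0.00319124, -0.00071873,
        0.00088174]), 'tau': array([-8.52494231e-04, -5.84763980e+01,  2.94108349e+01,  6.95449457e+00,
       -3.24348985e-03,  1.32413342e-05]), 'tcp_pos': array([198.57732756, 644.6593836 , 230.44628618]), 'tcp_rot': array([ 3.10506996e+00, -4.67426116e-01, -1.29302514e-04]), 'ft_force': array([-0.58511292,  0.29519664, -0.32020265]), 'moment': array([-0.01010024,  0.03557622,  0.0741446 ]), 'grasp_force': 0.0, 'finger_gap': 85.4664123099198}
```

View pics/scene0.png

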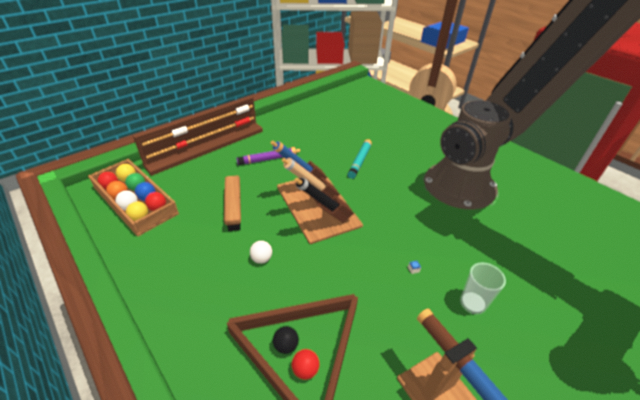

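View pics/top0.png

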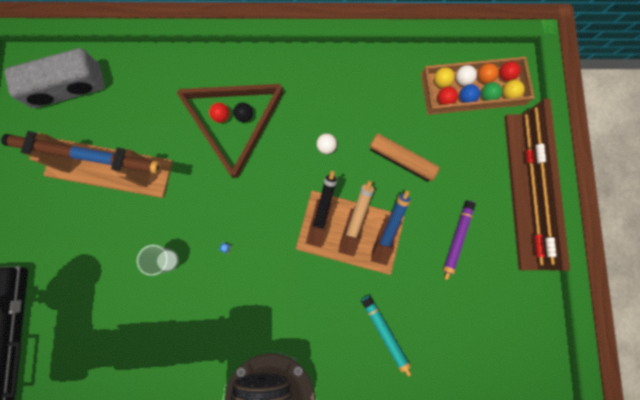

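Scene: the rack sits mid-picture with the blue rod in the far socket, at (290,150). The cue's brass end is at (424,315). Top: the blue pin tip is near (407,192), the ash pin at (371,182), the black pin at (332,174) and the cue's brass face at (157,168).

```bash
cat > h.py <<'E'
from workcell import readout, eyes, ctrl
import cv2,numpy as np
from scipy.spatial.transform import Rotation as Ro
def ray(n,px,p=None):
    p=p or eyes.camera_params(n); K,R,t=[np.array(p[k]) for k in("camera_matrix","R","t")]
    return -R.T@t, R.T@np.linalg.inv(K)@np.array([px[0],px[1],1.])
def plane(n,px,z,p=None):
    c,d=ray(n,px,p); return c+d*(z-c[2])/d[2]
def proj(n,X,p=None):
    p=p or eyes.camera_params(n); v=np.array(p["camera_matrix"])@(np.array(p["R"])@X+np.array(p["t"])); return v[:2]/v[2]
E
python3 - <<'E'
from h import *
a=cv2.imread("pics/top0.png");b=cv2.imread("pics/scene0.png")
def up(im,x0,y0,w,h,f): return cv2.resize(im[y0:y0+h,x0:x0+w],None,fx=f,fy=f,interpolation=cv2.INTER_CUBIC)
cv2.imwrite("pics/crop.png",np.vstack([np.hstack([up(a,290,165,130,115,3),up(a,100,125,130,115,3)]),np.hstack([up(b,260,130,130,85,3),up(b,390,300,130,85,3)])]))
for nm,px,z in [("bluepin",(407,192),207),("ash",(371,182),207),("black",(332,173),207),("face",(157,168),160),("cueblack",(6,140),160)]+[("c",c,12) for c in[(313,192),(405,218),(391,272),(297,248)]]:
    print(nm,plane("top",px,z).round())
E
```

```text
bluepin [ 510. -338.  207.]
ash [ 534. -254.  207.]
black [ 556. -164.  207.]
face [583. 261. 160.]
cueblack [656. 630. 160.]
c [ 547. -121.   12.]
c [ 471. -377.   12.]
c [ 324. -332.   12.]
c [392. -75.  12.]
```

View pics/crop.png

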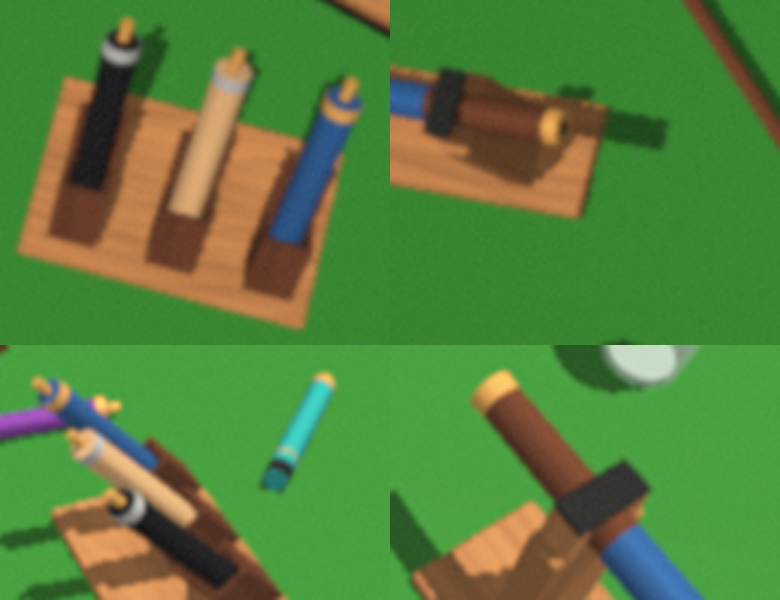

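```bash
cat >> h.py <<'E'
from scipy.spatial.transform import Slerp
def tri(a,b):
    (c1,d1),(c2,d2)=ray("top",a),ray("scene",b)
    s=np.linalg.lstsq(np.c_[d1,-d2],c2-c1,rcond=None)[0]; p,q=c1+s[0]*d1,c2+s[1]*d2
    return (p+q)/2,np.linalg.norm(p-q)
def rows(p0,R0,p1,R1,n,cyl=False):
    "n rows in tool axes from pose 0 to pose 1 (mm, deg), straight or round the base axis"
    sl=Slerp([0,1],Ro.concatenate([R0,R1])); out=[]; p,R=np.array(p0),R0
    c=lambda v:np.array([np.hypot(v[0],v[1]),np.arctan2(v[1],v[0]),v[2]])
    for k in range(1,n+1):
        u=k/n
        if cyl: r,a,z=c(p0)*(1-u)+c(p1)*u; q=np.array([r*np.cos(a),r*np.sin(a),z])
        else: q=np.array(p0)*(1-u)+np.array(p1)*u
        Rq=sl(u); w=np.r_[R.inv().apply(q-p),np.degrees((R.inv()*Rq).as_rotvec())].round(1)
        out.append(w); p=p+R.apply(w[:3]); R=R*Ro.from_rotvec(np.radians(w[3:]))
    print("n",n,"max",np.abs(out).max(0)); print(",".join(",".join(f"{x:g}" for x in w) for w in out)); return p,R
yaw=np.radians(-15.2); rx=np.array([np.cos(yaw),np.sin(yaw),0]); ez=np.array([0,0,1.])
d=np.cos(np.radians(50))*rx+np.sin(np.radians(50))*ez
n=np.sin(np.radians(50))*rx-np.cos(np.radians(50))*ez
def grasp(sgn): # tool z=n, tool x=sgn*d
    return Ro.from_matrix(np.c_[sgn*d,np.cross(n,sgn*d),n])
E
python3 - <<'E'
from h import *
print("pin",tri((406.7,192.3),(272.7,142.3))); print("face",tri((156.7,167.3),(425.7,311.7)))
s=readout.get_state(); R0=Ro.from_rotvec(s["tcp_rot"]); print(R0.as_matrix().round(2))
for g in (1,-1): print(g,np.degrees((R0.inv()*grasp(g)).as_rotvec()).round())
p0=s["tcp_pos"]; p1=np.array([200,630,400])
p,R=rows(p0,R0,p1,R0,4)
E
```

```text
pin (array([ 507.65560879, -335.89332152,  204.79515458]), np.float64(4.61569913090166))
face (array([581.62601514, 262.13069306, 165.26101489]), np.float64(6.415618424245156))
[[ 0.96 -0.29 -0.  ]
 [-0.29 -0.96 -0.  ]
 [ 0.    0.   -1.  ]]
1 [ 1. 50. -2.]
-1 [ 75.  -1. 162.]
n 4 max [ 1.5  3.5 42.4  0.   0.   0. ]
1.4,3.5,-42.4,0,0,0,1.5,3.4,-42.4,0,0,0,1.4,3.5,-42.3,0,0,0,1.4,3.5,-42.4,0,0,0
```

```bash
python3 -m jog '[1.5,3.5,-42.5,0,0,0,1.5,3.5,-42.5,0,0,0,1.5,3.5,-42.5,0,0,0,1.5,3.5,-42.5,0,0,0]' 60; python3 - <<'E'
from h import *
s=readout.get_state(); R0=Ro.from_rotvec(s["tcp_rot"]); p0=s["tcp_pos"]; print(s["qpos"].round(2))
rows(p0,R0,[390,-290,380],R0,20,True)
E
```

```text
time_s: 0.6
tcp_pos: [200.3, 629.5, 402.3]
tcp_rot: [3.106, -0.468, -0.0]
ft_force: [-0.2, 0.7, -0.2]
finger_gap: 59.9
grasp_force: 0.0
[ 1.56  0.28  0.28 -0.   -1.57 -0.29]
n 20 max [61.8 52.1  1.2  0.   0.   0. ]
61.8,12.2,1.1,0,0,0,59.5,18,1.2,0,0,0,56.8,23.3,1.1,0,0,0,53.5,28.3,1.1,0,0,0,49.8,32.9,1.2,0,0,0,45.8,37.1,1.1,0,0,0,41.3,40.7,1.2,0,0,0,36.7,44,1.1,0,0,0,31.8,46.6,1.2,0,0,0,26.7,48.8,1.1,0,0,0,21.4,50.4,1.2,0,0,0,16.3,51.4,1.1,0,0,0,11,52,1.2,0,0,0,5.7,52.1,1.1,0,0,0,0.7,51.5,1.2,0,0,0,-4.4,50.5,1.1,0,0,0,-9.1,49,1.2,0,0,0,-13.6,47.1,1.1,0,0,0,-17.9,44.9,1.2,0,0,0,-21.8,42.1,1.1,0,0,0
```

```bash
python3 -m jog '[62,12,1,0,0,0,59,18,1,0,0,0,57,23,1,0,0,0,53,28,1,0,0,0,50,33,1,0,0,0,46,37,1,0,0,0,41,41,1,0,0,0,37,44,1,0,0,0,32,47,1,0,0,0,27,49,1,0,0,0,21,50,1,0,0,0,16,51,1,0,0,0,11,52,1,0,0,0,6,52,1,0,0,0,1,51,1,0,0,0,-4,50,1,0,0,0,-9,49,1,0,0,0,-14,47,1,0,0,0,-18,45,1,0,0,0,-22,42,1,0,0,0]'; python3 - <<'E'
from h import *
s=readout.get_state(); R0=Ro.from_rotvec(s["tcp_rot"]); p0=s["tcp_pos"]; print(s["qpos"].round(2))
P=np.array([509,-337,206.]); G=P-73*d; pre=G-90*n
print(G,pre); rows(p0,R0,pre,grasp(1),8)
E
```

```text
time_s: 3.1
tcp_pos: [388.8, -288.5, 380.9]
tcp_rot: [-3.106, 0.468, 0.001]
ft_force: [-0.6, -0.3, -0.4]
finger_gap: 60.4
grasp_force: 0.0
[-0.23 -0.03 -0.13 -0.   -1.47  1.5 ]
[ 463.71805286 -324.69716725  150.07875565] [ 397.18595578 -306.62079655  207.92964052]
n 8 max [13.8  2.  21.7  0.1  6.3  0.3]
1.7,1.9,21.6,0.1,6.3,-0.2,-0.7,1.9,21.7,0.1,6.2,-0.3,-3,1.9,21.4,0.1,6.3,-0.2,-5.4,1.9,21,0.1,6.2,-0.2,-7.7,2,20.3,0.1,6.3,-0.2,-9.8,2,19.3,0.1,6.2,-0.2,-11.8,1.9,18.2,0.1,6.3,-0.3,-13.8,1.9,16.7,0.1,6.2,-0.2
```

```bash
python3 -m jog '[2,2,21.5,0,6.3,-0.2,-1,2,21.5,0,6.2,-0.2,-3,2,21.5,0,6.3,-0.2,-5,2,21,0,6.2,-0.2,-8,2,20,0,6.3,-0.2,-10,2,19,0,6.2,-0.2,-12,2,18,0,6.3,-0.2,-14,2,17,0,6.2,-0.2,0,0,0,0,0,0,0,0,0,0,0,0]'; python3 - <<'E'
from h import *
s=readout.get_state(); R0=Ro.from_rotvec(s["tcp_rot"]); p0=s["tcp_pos"]; print(s["qpos"].round(2))
p=eyes.camera_params("wrist"); im=eyes.get_image("wrist"); cv2.imwrite("pics/w1.png",im)
P=np.array([509,-337,206.])
for q in (P,P-18*d,P-73*d,P-120*d): print(proj("wrist",q,p).round())
G=P-73*d; print("rel",R0.inv().apply(G-p0).round(1), np.degrees((R0.inv()*grasp(1)).as_rotvec()).round(1))
b=cv2.imread("pics/top0.png")
E
```

```text
time_s: 4.35
tcp_pos: [384.1, -305.2, 222.1]
tcp_rot: [2.737, -0.363, 1.242]
ft_force: [1.0, -0.5, 0.5]
finger_gap: 60.2
grasp_force: 0.0
[-0.27 -0.3  -1.02 -0.01 -0.    1.59]
[322. 100.]
[322. 127.]
[321. 199.]
[321. 254.]
rel [ -0.3  -2.4 109.1] [0.2 1.2 0.2]
```

View pics/w1.png

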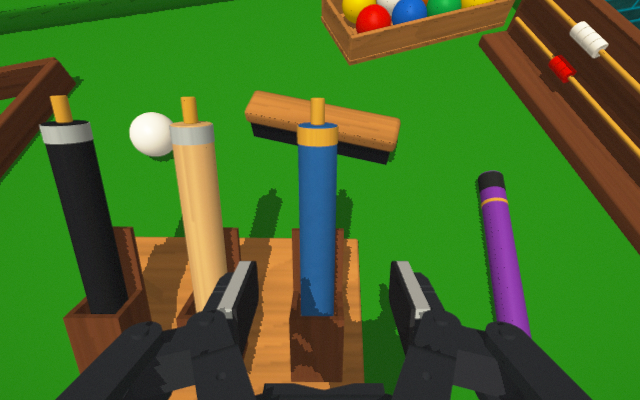

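The wrist picture shows the blue rod between the fingers. Its pin tip is at (317,99), about 3 mm left of the prediction; the ash rod at (190,100) clears the left finger.

```bash
python3 -m jog '[0,-2,16,0,0.3,0,0,-1,16,0,0.3,0,0,-1,16,0,0.3,0,0,-1,16,0,0.3,0,0,0,16,0,0,0,0,0,16,0,0,0,0,0,16,0,0,0,0,0,14,0,0,0,0,0,0,0,0,0,0,0,0,0,0,0]'; python3 - <<'E'
from h import *
s=readout.get_state(); R0=Ro.from_rotvec(s["tcp_rot"]); p0=s["tcp_pos"]; print(s["qpos"].round(2))
p=eyes.camera_params("wrist"); im=eyes.get_image("wrist"); cv2.imwrite("pics/w2.png",im)
P=np.array([509,-337,206.]); G=P-73*d; print("rel",R0.inv().apply(G-p0).round(1), np.degrees((R0.inv()*grasp(1)).as_rotvec()).round(1))
E
```

```text
time_s: 5.65
tcp_pos: [413.7, -295.0, 195.0]
tcp_rot: [2.801, -0.355, 1.177]
ft_force: [0.5, 0.4, 0.6]
finger_gap: 60.3
grasp_force: 0.0
[-0.23 -0.2  -0.97 -0.07 -0.01  1.62]
rel [ 7.2 17.2 71.1] [-1.3  4.5  0.1]
```

View pics/w2.png

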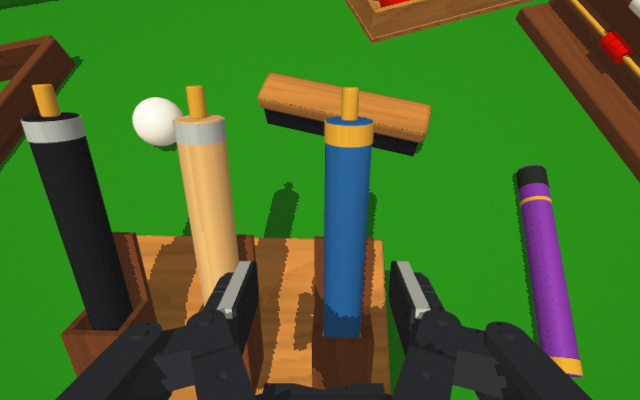

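The wrist picture shows the blue rod at x≈347, now off-centre by about 25 px. The move stalled near the wrist singularity (joint 5 close to 0), so I'll use a 30° tilt instead.

```bash
cat >> h.py <<'E'
def tilt(deg,yawdeg):
    t,y=np.radians([deg,yawdeg]); h=np.array([np.cos(y),np.sin(y),0]); z=np.sin(t)*h-np.cos(t)*ez; x=np.cos(t)*h+np.sin(t)*ez
    return Ro.from_matrix(np.c_[x,np.cross(z,x),z])
E
python3 - <<'E'
from h import *
s=readout.get_state(); R0=Ro.from_rotvec(s["tcp_rot"]); p0=s["tcp_pos"]
G=np.array([509,-337,206.])-73*d+2.5*np.array([.262,.965,0]); T=tilt(30,-15.2); z=T.as_matrix()[:,2]
p,R=rows(p0,R0,G-60*z,T,6); print(p); rows(p,R,G+18*z,T,8)
E
```

```text
n 6 max [4.3 2.3 2.2 0.3 2.6 0.1]
3.9,2.2,2.2,-0.2,-2.6,0.1,4,2.3,2.1,-0.2,-2.6,0,4.1,2.2,1.9,-0.2,-2.5,0.1,4.1,2.2,1.8,-0.3,-2.6,0.1,4.3,2.2,1.5,-0.2,-2.6,0,4.3,2.1,1.4,-0.2,-2.6,0.1
[ 435.447671   -314.38642366  202.02450954]
n 8 max [0.  0.  9.8 0.  0.  0. ]
0,0,9.7,0,0,-0,0,0,9.8,0,0,-0,0,0,9.7,0,0,-0,0,0,9.8,0,0,-0,0,0,9.7,0,0,-0,0,0,9.8,0,0,-0,0,0,9.7,0,0,-0,0,0,9.8,0,0,-0
```

```bash
python3 -m jog '[4,2.2,2,-0.2,-2.6,0,4,2.2,2,-0.2,-2.6,0,4,2.2,2,-0.2,-2.6,0,4,2.2,2,-0.2,-2.6,0,4.3,2.2,1.5,-0.2,-2.6,0,4.3,2.2,1.5,-0.2,-2.6,0,0,0,0,0,0,0]'; cat > r.py <<'E'
from h import *
s=readout.get_state(); R0=Ro.from_rotvec(s["tcp_rot"]); p0=s["tcp_pos"]; print(s["qpos"].round(2))
G=np.array([509,-337,206.])-73*d+2.5*np.array([.262,.965,0]); T=tilt(30,-15.2)
print("rel",R0.inv().apply(G-p0).round(1), np.degrees((R0.inv()*T).as_rotvec()).round(1))
E
python3 r.py
```

```text
time_s: 6.58
tcp_pos: [436.4, -314.8, 202.6]
tcp_rot: [2.944, -0.383, 0.788]
ft_force: [-0.3, -0.7, -0.3]
finger_gap: 60.0
grasp_force: 0.0
[-0.26 -0.1  -0.73  0.01 -0.42  1.56]
rel [-1.1 -0.1 60. ] [0.  0.  0.4]
```

```bash
python3 -m jog '[0,0,9.5,0,0,0,0,0,10,0,0,0,0,0,9.5,0,0,0,0,0,10,0,0,0,0,0,9.5,0,0,0,0,0,10,0,0,0,0,0,9.5,0,0,0,-1,0,10,0,0,0,0,0,0,0,0,0]'; python3 r.py; python3 - <<'E'
from h import *
cv2.imwrite("pics/w3.png",eyes.get_image("wrist"))
E
```

```text
time_s: 7.7
tcp_pos: [472.3, -324.2, 132.6]
tcp_rot: [2.946, -0.383, 0.784]
ft_force: [-0.7, -0.0, 0.6]
finger_gap: 60.0
grasp_force: 0.0
[-0.26  0.07 -0.77  0.01 -0.21  1.56]
rel [  1.6   0.2 -19.2] [-0.   0.2  0.4]
```

View pics/w3.png

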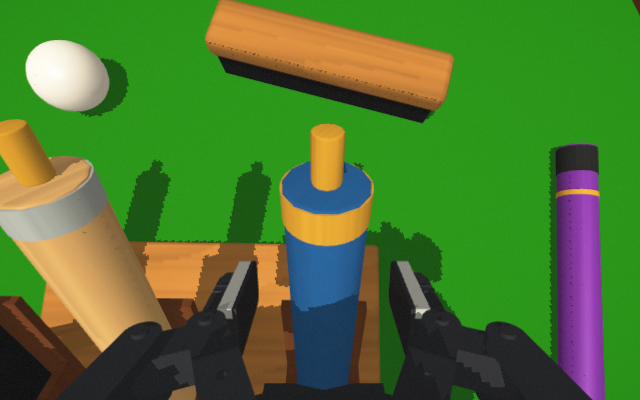

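The blue rod is centred between the pads (about x 325), so I'll close on it.

```bash
python3 -m jog '[0,0,0,0,0,0,0,0,0,0,0,0,0,0,0,0,0,0,0,0,0,0,0,0,0,0,0,0,0,0,0,0,0,0,0,0]' 0 90; python3 - <<'E'
from h import *
s=readout.get_state(); R0=Ro.from_rotvec(s["tcp_rot"]); print(s["finger_gap"],s["grasp_force"],s["moment"].round(2)); print((R0.inv().apply(d)*10).round(2))
E
```

```text
time_s: 8.5
tcp_pos: [472.7, -324.4, 134.4]
tcp_rot: [2.944, -0.383, 0.788]
ft_force: [-2.5, 1.4, 6.2]
finger_gap: 27.0
grasp_force: 88.3
27.005233113981635 88.2886290550232 [0.94 1.47 0.17]
[ 9.4   0.06 -3.42]
```

Draw along the rod: 10 mm per row, 120 mm in all.

```bash
python3 -m jog '[5,0,-1.8,0,0,0,9.4,0,-3.4,0,0,0,9.4,0,-3.4,0,0,0,9.4,0,-3.4,0,0,0,9.4,0,-3.4,0,0,0,9.4,0,-3.4,0,0,0,9.4,0,-3.4,0,0,0,9.4,0,-3.4,0,0,0,9.4,0,-3.4,0,0,0,9.4,0,-3.4,0,0,0,9.4,0,-3.4,0,0,0,9.4,0,-3.4,0,0,0,9.4,0,-3.4,0,0,0,9.4,0,-3.4,0,0,0,0,0,0,0,0,0]'; python3 - <<'E'
from h import *
s=readout.get_state(); print(s["qpos"].round(2)); R0=Ro.from_rotvec(s["tcp_rot"]); p0=s["tcp_pos"]
cv2.imwrite("pics/s4.png",np.vstack([eyes.get_image(n)[60:300,150:550] for n in("scene","top")]))
q=p0+[0,0,190]; p,R=rows(p0,R0,q,R0,4)
E
```

```text
time_s: 10.38
tcp_pos: [558.0, -346.6, 238.1]
tcp_rot: [2.944, -0.382, 0.789]
ft_force: [-0.3, 0.2, -2.6]
finger_gap: 26.3
grasp_force: 88.6
[-0.26  0.07 -0.47  0.01 -0.51  1.57]
n 4 max [23.8  0.2 41.2  0.   0.   0. ]
23.8,0.1,-41.1,0,0,0,23.7,0.2,-41.2,0,0,0,23.8,0.1,-41.1,0,0,0,23.7,0.2,-41.1,0,0,0
```

View pics/s4.png

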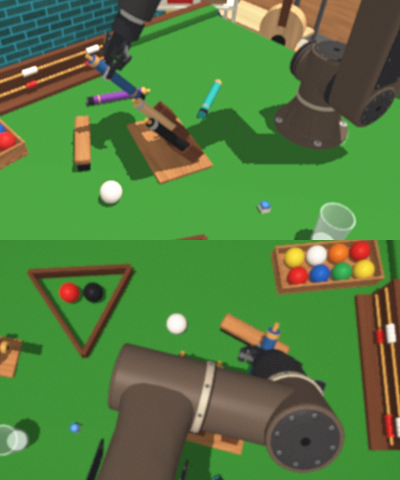

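Scene: the blue rod is clear of the rack and held in the gripper, and the ash and black rods are still in their sockets. Next I'll lift it, then swing and level.

```bash
python3 -m jog '[12,0,-20,0,0,0,24,0,-41,0,0,0,24,0,-41,0,0,0,12,0,-20,0,0,0,0,0,0,0,0,0]'; cat >> h.py <<'E'
face=np.array([583,261,160.]); cx=np.array([-.194,-.981,0]); F=tilt(-20,78.8); fz=F.as_matrix()[:,2]
E
python3 - <<'E'
from h import *
s=readout.get_state(); print(s["qpos"].round(2)); R0=Ro.from_rotvec(s["tcp_rot"]); p0=s["tcp_pos"]
q=face+193*cx+[0,0,80]+19*fz; print(q); rows(p0,R0,q,F,18,True)
E
```

```text
time_s: 11.1
tcp_pos: [559.0, -346.6, 380.9]
tcp_rot: [2.943, -0.382, 0.791]
ft_force: [-0.6, 0.3, -1.2]
finger_gap: 26.6
grasp_force: 88.6
[-0.26 -0.02 -0.23  0.01 -0.83  1.57]
[544.29579085  65.29237797 222.14584021]
n 18 max [18.7 25.3  8.   0.5  2.2  5.4]
-3.6,-25.3,8,0.5,-2.1,-5.3,-1.9,-25.3,7.8,0.5,-2.1,-5.3,-0.2,-25.2,7.7,0.4,-2.1,-5.3,1.5,-25,7.3,0.5,-2.2,-5.4,3.2,-24.8,7.2,0.5,-2.1,-5.3,4.8,-24.3,6.9,0.5,-2.1,-5.3,6.3,-23.8,6.6,0.4,-2.1,-5.3,7.8,-23.2,6.3,0.5,-2.1,-5.3,9.2,-22.6,6,0.5,-2.1,-5.3,10.6,-21.8,5.6,0.5,-2.1,-5.4,11.8,-21,5.4,0.5,-2.1,-5.3,13.1,-20.1,5,0.4,-2.2,-5.3,14.2,-19.2,4.5,0.5,-2.1,-5.3,15.2,-18.2,4.3,0.5,-2.1,-5.3,16.2,-17.1,3.8,0.5,-2.1,-5.3,17.1,-15.9,3.5,0.4,-2.1,-5.4,17.9,-14.9,3.1,0.5,-2.1,-5.3,18.7,-13.6,2.8,0.5,-2.1,-5.3
```

```bash
python3 -m jog '[-3.5,-25.5,4,0.5,-2.1,-5.3,-2,-25.5,4,0.5,-2.1,-5.3,0,-25,4,0.5,-2.1,-5.3,1.5,-25,3,0.5,-2.1,-5.3,3,-25,3,0.5,-2.1,-5.3,5,-24.5,3,0.5,-2.1,-5.3,6,-24,3,0.5,-2.1,-5.3,8,-23,3,0.5,-2.1,-5.3,9,-22.5,3,0.5,-2.1,-5.3,10.5,-22,5.5,0.5,-2.1,-5.4,12,-21,5.5,0.5,-2.1,-5.3,13,-20,5,0.5,-2.1,-5.3,14,-19,4.5,0.5,-2.1,-5.3,15,-18,4.5,0.5,-2.1,-5.3,16,-17,4,0.5,-2.1,-5.3,17,-16,3.5,0.5,-2.1,-5.3,18,-15,3,0.5,-2.1,-5.3,19,-13.5,3,0.5,-2.1,-5.3,0,0,0,0,0,0,0,0,0,0,0,0]'; python3 - <<'E'
from h import *
s=readout.get_state(); print(s["qpos"].round(2)); R0=Ro.from_rotvec(s["tcp_rot"]); p0=s["tcp_pos"]
q=face+193*cx+[0,0,80]+19*fz
print("rel",R0.inv().apply(q-p0).round(1), np.degrees((R0.inv()*F).as_rotvec()).round(1))
a=cv2.resize(eyes.get_image("scene")[100:400,250:640],None,fx=1.9,fy=1.9)[:,:]; b=cv2.resize(eyes.get_image("wrist"),None,fx=.5,fy=.5)
cv2.imwrite("pics/t5.png",eyes.get_image("top")); cv2.imwrite("pics/w5.png",eyes.get_image("wrist")); cv2.imwrite("pics/s5.png",eyes.get_image("scene"))
S=cv2.imread("pics/s5.png")[60:360,240:640]; T=cv2.imread("pics/t5.png")[80:280,60:460]; W=cv2.imread("pics/w5.png")
cv2.imwrite("pics/m5.png",np.hstack([np.vstack([S,T]),np.vstack([cv2.resize(W,(400,250)),np.zeros((250,400,3),np.uint8)])]))
E
```

```text
time_s: 13.6
tcp_pos: [531.4, 69.4, 251.8]
tcp_rot: [2.245, 1.841, -0.392]
ft_force: [0.6, 0.3, -1.3]
finger_gap: 26.3
grasp_force: 88.6
[ 0.65  0.22 -0.27  0.22 -1.35  2.21]
rel [ 8.5 13.6 28.4] [-0.3 -0.4 -0. ]
```

View pics/m5.png

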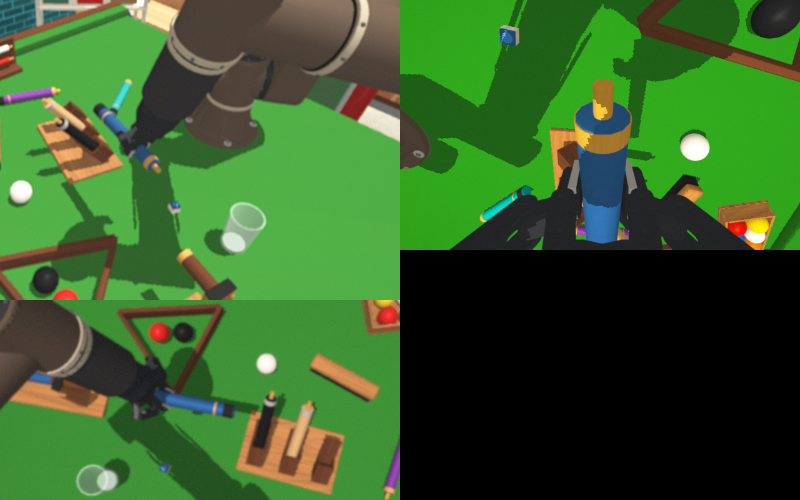

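The rod looks level and in line in both views. Tail in top: about (293,191). Pin tip in scene: about (397,231), tail about (338,166). Wrist pin tip: about (323,131).

```bash
cat > v.py <<'E'
from h import *
s=readout.get_state(); R0=Ro.from_rotvec(s["tcp_rot"]); p0=s["tcp_pos"]
dt=R0.apply([.94,.006,-.342]); g=p0-19*R0.as_matrix()[:,2]
tip,tail=g+73*dt,g-155*dt
C=np.array([cx,[-cx[1],cx[0],0],ez])
print("tip in cue",(C@(tip-face)).round(1),"tail",(C@(tail-face)).round(1))
for n in("top","scene","wrist"): print(n,"tip",proj(n,tip).round(1),"sh",proj(n,tip-18*dt).round(1),"tail",proj(n,tail).round(1),"face",proj(n,face).round(1))
E
python3 v.py; python3 - <<'E'
import cv2,numpy as np
T=cv2.imread("pics/t5.png")[160:220,200:300];S=cv2.imread("pics/s5.png")[150:250,320:420];W=cv2.imread("pics/w5.png")[100:260,240:400]
r=lambda i,w,h:cv2.resize(i,(w,h),interpolation=cv2.INTER_CUBIC)
cv2.imwrite("pics/z5.png",np.hstack([np.vstack([r(T,400,240),np.zeros((160,400,3),np.uint8)]),r(S,400,400)]))
def c(i,lo,hi,o):
    m=cv2.inRange(cv2.cvtColor(i,cv2.COLOR_BGR2HSV),lo,hi);y,x=np.nonzero(m)
    print(len(x),x.min()+o[0],x.max()+o[0],y.min()+o[1],y.max()+o[1])
    print([(k+o[1],round(float(x[y==k].mean()+o[0]),1)) for k in range(y.min(),y.max(),12)])
c(W,(12,120,60),(32,255,255),(240,100)); c(S,(12,110,80),(28,255,255),(320,150))
E
```

```text
tip in cue [118.9 -12.3 111.5] tail [347.  -14.4 109.6]
top tip [190.1 171. ] sh [198.3 172.6] tail [293.8 191.4] face [156.8 167.9]
scene tip [397.9 229.6] sh [392.2 223.7] tail [336.9 166.1] face [422.4 312.9]
wrist tip [323.  143.2] sh [322.7 193.1] tail [321.1 430.2] face [ 361.5 -352.3]
6144 240 370 126 259
[(126, 324.5), (138, 324.5), (150, 325.0), (162, 324.5), (174, 324.5), (186, 324.1), (198, 318.0), (210, 289.2), (222, 303.5), (234, 305.3), (246, 253.1), (258, 251.2)]
986 320 400 169 240
[(169, 320.0), (181, 325.3), (193, 337.5), (205, 346.5), (217, 352.1), (229, 346.8)]
```

View pics/z5.png

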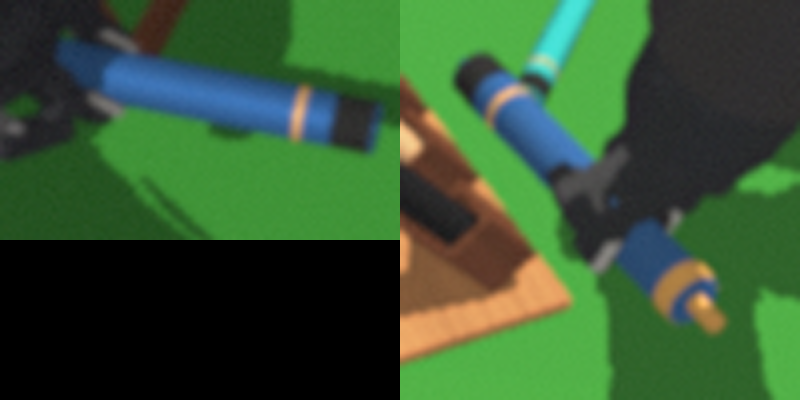

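Measured tail and tip agree with the model to about 3 mm. Next: sideways and down first, then in along the cue's axis.

```bash
python3 - <<'E'
from h import *
s=readout.get_state(); R0=Ro.from_rotvec(s["tcp_rot"]); p0=s["tcp_pos"]
cy=np.array([-cx[1],cx[0],0])
p,R=rows(p0,R0,p0+13.5*cy-[0,0,110],R0,5); rows(p,R,p-76*cx,R0,6)
E
```

```text
n 5 max [ 7.4  2.8 20.8  0.   0.   0. ]
7.4,2.8,20.7,0,0,0,7.3,2.8,20.7,0,0,0,7.4,2.8,20.8,0,0,0,7.3,2.7,20.7,0,0,0,7.4,2.8,20.7,0,0,0
n 6 max [12.   0.1  4.3  0.   0.   0. ]
11.9,-0,-4.2,0,0,0,12,-0.1,-4.3,0,0,0,11.9,-0,-4.2,0,0,0,12,-0.1,-4.2,0,0,0,11.9,-0,-4.2,0,0,0,11.9,-0,-4.3,0,0,0
```

```bash
python3 -m jog '[4,1.4,10,0,0,0,7.5,2.8,21,0,0,0,7.5,2.8,21,0,0,0,7.5,2.8,21,0,0,0,7.5,2.8,21,0,0,0,3.5,1.4,10,0,0,0,0,0,0,0,0,0,6,0,-2,0,0,0,12,0,-4.3,0,0,0,12,0,-4.3,0,0,0,12,0,-4.3,0,0,0,12,0,-4.3,0,0,0,12,0,-4.3,0,0,0,6,0,-2,0,0,0,0,0,0,0,0,0,0,0,0,0,0,0]'; python3 v.py; python3 - <<'E'
from h import *
s=readout.get_state(); print(s["qpos"].round(2),np.abs(s["joint_vel"]).max())
for n in("scene","top"): cv2.imwrite(f"pics/{n}6.png",eyes.get_image(n))
S=cv2.imread("pics/scene6.png")[150:400,320:520]; T=cv2.imread("pics/top6.png")[120:220,130:330]
cv2.imwrite("pics/z6.png",np.hstack([cv2.resize(S,(400,500)),cv2.copyMakeBorder(cv2.resize(T,(400,200)),0,300,0,0,0)]))
E
```

```text
time_s: 15.85
tcp_pos: [559.8, 142.1, 142.0]
tcp_rot: [2.245, 1.841, -0.391]
ft_force: [0.2, -0.0, -1.6]
finger_gap: 26.6
grasp_force: 88.7
tip in cue [41.8  1.   0.5] tail [269.9  -0.9  -1.3]
top tip [173.7 170.6] sh [180.9 172. ] tail [265.5 188.6] face [156.8 167.9]
scene tip [407.8 296.2] sh [402.1 289.3] tail [346.4 222.8] face [422.4 312.9]
wrist tip [323.  143.2] sh [322.7 193.1] tail [321.1 430.2] face [317.7 -33.1]
[ 0.72  0.39 -0.29  0.22 -1.17  2.11] 0.004933330570185131
```

View pics/z6.png

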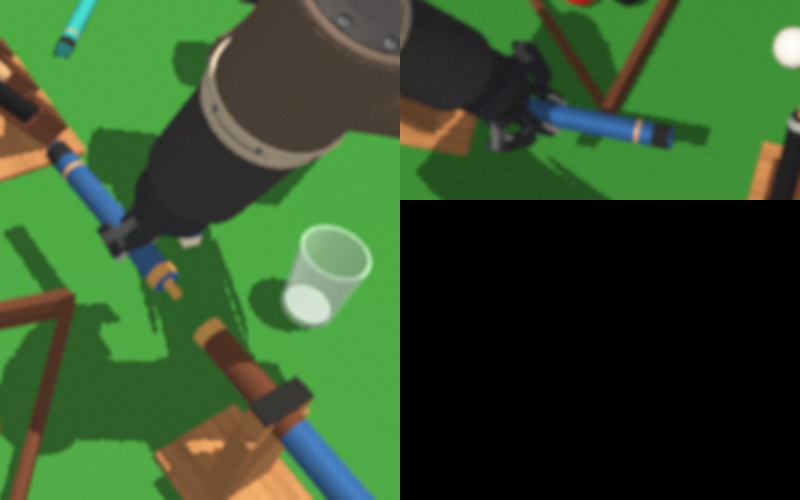

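The rod is in line with the cue: pin tip at (408,297) in the scene view, cue face at about (424,312). Nothing is touching and the arm is still, so I'm handing in.

```bash
python3 -c "
from workcell import ctrl
print(ctrl.finish_job())"
```

```text
the job is handed in; nothing more can be done
None
```

I handed the job in at about 16 s: the blue extension is held level in the gripper in line with the cue, its pin tip about 42 mm from the brass face and within a few millimetres of the axis by my measurements. The last pictures show nothing else touching it; the hand-in call returned no verdict.

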